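# Show the loose bead on its tray

### The job

A turned wooden ring post is standing on the bead tray beside its handle. First move the post off and stand it upright on the round cork coaster, then lift the tray by its handle and carry it level, so that the loose bead never leaves its pocket, to the dark rectangular mat; finish while still holding the tray in the gripper, level and still, centred about 8 cm above the mat. Leave the other things on the counter where they are.

Things in the scene. Friction and masses are not known exactly. Their poses are not given: they have to be found in the camera images.
- tray: wooden bead tray, a loose slab 160 (its x) by 100 (its y) by 12 mm thick, about 0.3 kg, lying on the counter; origin at the centre of its underside, z up. Over its centre a wooden handle bar 14 mm thick (along x), 64 mm long (along y) and 24 mm high stands on two thin brass rods, the bar from 64 to 88 mm above the underside. At x = -50 mm is the bead's pocket; the ring post stands at about x = +50 mm at the start. It may be turned up to 1.2 rad either way from world axes
- grip (a point): middle of the tray's wooden handle bar, 76 mm above the tray's underside; axes as the tray's
- pocket (a point): centre of the floor of the bead's round pocket, 32 mm across and 4 mm deep, in the tray's upper face (floor 8 mm above the tray's underside); axes as the tray's
- bead_center (a point): centre of the white ceramic bead, a loose ball 24 mm across, about 18 g, that rolls freely within the tray's pocket and rolls out if the tray is tipped far or jerked
- ring_post: ring post of pale wood, loose, about 70 g, 105 mm tall: a round foot 44 mm across and 10 mm high, tapering at 16 mm to an upright round stem 20 mm across up to the top, with two thin rings low on the stem; origin at the centre of its underside, z up. At the start it stands on the tray's upper face
- coaster: round cork coaster 90 mm across, 6 mm thick, fixed on the counter; origin at the centre of its underside (the counter's height)
- mat: dark thin rectangular mat 180 by 140 mm, 3 mm thick, fixed on the counter, empty; origin at the centre of its underside; x along its long side
- resin_bangle: bystander: amber bangle lying flat, 84 mm across, 24 mm high; origin under its centre
- steel_bangle: bystander: steel bangle lying flat, 88 mm across, 16 mm high; origin under its centre
- ring_box: bystander: blue ring box 55 by 55 by 42 mm; origin under its centre
- scent_bottle: bystander: green glass bottle 40 mm across, 85 mm tall; origin under its centre
- polish_jar: bystander: amber jar 52 mm across, 50 mm tall; origin under its centre
- dish: bystander: white dish 60 mm across, 16 mm high; origin under its centre
- brush: bystander: brush with wooden handle lying on the counter, about 0.2 m long
Not all that is in view belongs to the job. Of the things like the mat, leave any that is green; of the rest the larger one is meant.

How it is judged:
By the outcome, as a careful person would: the job done as asked, in the order asked, and still so for the second after the job is handed in, while the arm keeps its last pose, push and grip.
It also fails if it takes over 69 s, if anything falls off the work surface, if the arm or the gripper's body presses on something with over 40 N, if the wrist force passes 120 N, or if a joint passes its speed limit or range.

### The arm

A 6-joint arm with a two-finger parallel gripper is mounted at the origin on the work surface. World frame = base frame: x ahead of the robot, y to its left, z up, the work surface at z = 0. Lengths are in m, angles in rad, forces in N, time in s.
With the tool pointing down it reaches from about 0.375 to 0.9 m from the base axis. Payload 3.1 kg.
Tool frame: the origin (TCP) lies at the centre of the arm's flange, where the gripper is bolted on; the fingertips stand 173 mm ahead of it and the grasp point (between the pads) lies 155 mm ahead of it; z points along the fingers, y is the direction in which the jaws open and shut (so a half turn about z gives the same grasp; the last joint's range is limited). The gripper opens to 85 mm and grips with 20 to 120 N. Pads are 22 mm wide; open, the fingers measure 114 mm over their backs; the gripper's body (76 mm by 85 mm) begins 54 mm behind the grasp point. The pads swing forward as they close: fully open they stand 13 mm farther back than shut.
Start: joints at [-1.488, 0.527, 1.433, -0, 1.181, -0.178], TCP at [0.162, -0.604, 0.405] pointing down, gripper open.
Joint ranges: [-3.08, 3.08], [-0.75, 2.2], [0.22, 2.44], [-1.43, 4.57], [0, 2.65], [-2.85, 2.85]. Speed limits (rad/s): [2.79, 2.79, 3.14, 3.14, 3.14, 3.14].

### API

Orientations are given as [roll, pitch, yaw] about the fixed x, y, z axes, in that order (R = Rz(yaw) Ry(pitch) Rx(roll)).
In Python, from cell import * gives the robot as it stands.
- The arm moves only by the tool carry_out, never from a script. Its argument "plan" is a list of rows, each a list of 7 numbers: the closure, from 0 (fully open) to 1 (shut), then the shift along the tool's x, y, z in cm, then the turn, a rotation vector about the tool's x, y, z in degrees. A call has 1 to 20 rows; each row shifts and turns the pose as measured when the row begins, along the tool's axes as they then stand; what a row does not reach is not made up. A row lasts 1/8 s, in which the tool goes at most 62.5 mm and 10.7 degrees, less where a joint would pass 70% of its speed; a pose out of reach is approached as far as the arm can. A call is refused whole if a number of a shift passes 6.25 or a number of a turn 10.7, either way. A call with a gripper value outside its range is refused whole. The fingers move at their own pace and stop on an object; the grip force is fixed at half the most. Time passes only in rows, so rows that do not move let the fingers close. It gives the time, the measured TCP pose, the force and the opening at its end, in the units of the state.
- observe(): the state, without advancing time (a new reading comes with each control period).
- grab_frame(name): name is "scene" or "top" or "wrist"; returns the picture (480x640x3 uint8, red, green, blue); there is no depth.
- camera_info(name): a dict with "vertical_fov" (degrees; the focal length in pixels is half the picture's height over the tangent of half this angle, whatever the lens; pixels are square), "cx", "cy" (the principal point, pixels), "k1" (the pictures are not rectified: a ray, as slopes to the right and down, at radius r is drawn at 1 + k1 r^2 times it, then the intrinsics apply), "eye" and "rotation" of the camera in the world. Camera axes: x right, y down, z forward; pixel columns grow to the right and rows downward; lengths in m; the calibration is good to about 2 mm. A picture is of the moment at which its call begins: read the wrist's pose just before it. camera_info takes no time and is no camera call; for the wrist camera it gives the pose at the moment of the call.
- hand_in(): hands the job in, once; it reports no verdict.
Trained networks look in the newest picture that a camera, given by its name, has taken for a name from the list of things; names that differ only in an ending like _2 or _b are one class to them, and where a whole thing is asked for, a point or a joint stands for the part that bears it (a point fixed in the world has none). Each returns a list of dicts, best first, with "score" (0 to 1); they miss things now and then, are a little off and sometimes report something else, mostly with a low value. They report only what shows in the picture. A call takes as long as a camera call. They do not tell look-alikes from the thing itself.
- search_frame(camera, name): "extent" ([centre column, centre row, width, height] in pixels, round what is visible of it).
The state is a dict: "clock": time; "qpos": joint angles; "dq": joint speeds; "effort": joint torques, N m; "ee_pos": TCP position; "orientation": TCP orientation; "wrist_force": force on the tool from outside, world axes, zero at the start; "ft_torque": the same for the moment, N m; "grip_width": finger opening in m.
Only numpy, scipy, OpenCV 4.12 (cv2) and the standard library are available. Lean on these libraries where they do the work, as an engineer would, in place of code of your own. Each camera call takes 0.05 s, during which the arm holds its last target. There are 200 camera calls.

## Working session

There is one attempt and no reset: what is moved stays moved. The work goes in short steps, Python scripts to look and compute and a tool call to move; the robot and the scene stay as the last step left them, time stands still between calls to the robot, and variables do not carry over. Pictures are saved under pics/ and viewed, about 8 in all and at most 12, crops included, and the job is handed in when it is done.

Besides the shell and the picture viewer there is one more tool, called as name(argument=value, ...), one argument or row to a line, values as JSON. carry_out: Moves the arm, as the interface text tells. Its arguments: {"type":"object","properties":{"plan":{"type":"array"}},"required":["plan"]}

```bash
mkdir -p pics; ls; python3 - <<'E'
from cell import *
import cv2
print(observe())
for c in ("scene","top"):
    im=grab_frame(c); cv2.imwrite(f"pics/{c}0.png",im[:,:,::-1])
    i=camera_info(c); print(c,i)
    for n in ["tray","grip","pocket","bead_center","ring_post","coaster","mat","resin_bangle","steel_bangle","ring_box","scent_bottle","polish_jar","dish","brush"]:
        print(n,[( [round(v) for v in d["extent"]],round(d["score"],2)) for d in search_frame(c,n)[:3]])
print(observe()["clock"])
E
```

```text
pics
{'clock': 0.0, 'qpos': array([-1.48745892e+00,  5.28468855e-01,  1.43388124e+00, -2.46367667e-05,
        1.18140789e+00, -1.78462688e-01]), 'dq': array([-0.00065354,  0.00169528,  0.00032778, -0.00040126,  0.00220304,
       -0.00114722]), 'effort': array([ 8.13616934e-04, -4.42352664e+01, -1.78023040e+01, -1.83880552e-04,
        8.35921004e-03,  7.30505150e-07]), 'ee_pos': array([ 0.16178195, -0.60334817,  0.40373826]), 'orientation': array([-3.13945767e+00, -3.61972832e-04,  2.61809084e-01]), 'wrist_force': array([-0.66189735,  0.77079018,  0.77280756]), 'ft_torque': array([-0.01626943,  0.03135809, -0.00206648]), 'grip_width': 0.08548403793313553}
scene {'vertical_fov': 56.15950633341322, 'cx': 317.41363329992373, 'cy': 238.7352924605304, 'k1': -0.038579969276705615, 'eye': array([1.05924501, 0.00867291, 0.83010687]), 'rotation': array([-2.48789272, -0.01617255,  1.63962305])}
tray [([222, 256, 83, 69], 0.79)]
grip [([223, 256, 78, 71], 0.74), ([509, 302, 28, 36], 0.69)]
pocket [([222, 258, 82, 75], 0.69)]
bead_center [([238, 238, 12, 12], 0.55)]
ring_post [([203, 259, 25, 
[... 748 characters left out ...]
1])}
tray [([422, 250, 71, 82], 0.8), ([323, 152, 36, 37], 0.29)]
grip [([419, 252, 68, 77], 0.61)]
pocket [([418, 253, 68, 82], 0.65)]
bead_center [([410, 267, 10, 10], 0.54)]
ring_post [([434, 230, 26, 21], 0.68), ([313, 277, 40, 34], 0.39)]
coaster [([144, 262, 38, 28], 0.67), ([323, 203, 38, 41], 0.57)]
mat [([220, 309, 59, 68], 0.82), ([233, 218, 71, 86], 0.69), ([428, 335, 68, 47], 0.69)]
resin_bangle [([322, 152, 34, 36], 0.8), ([280, 155, 24, 27], 0.49)]
steel_bangle [([148, 207, 25, 28], 0.32)]
ring_box [([144, 261, 36, 30], 0.81)]
scent_bottle [([150, 207, 23, 25], 0.62)]
polish_jar [([280, 156, 22, 29], 0.6)]
dish [([372, 155, 28, 18], 0.96)]
brush [([509, 254, 23, 86], 0.71)]
1.5
```

View pics/scene0.png

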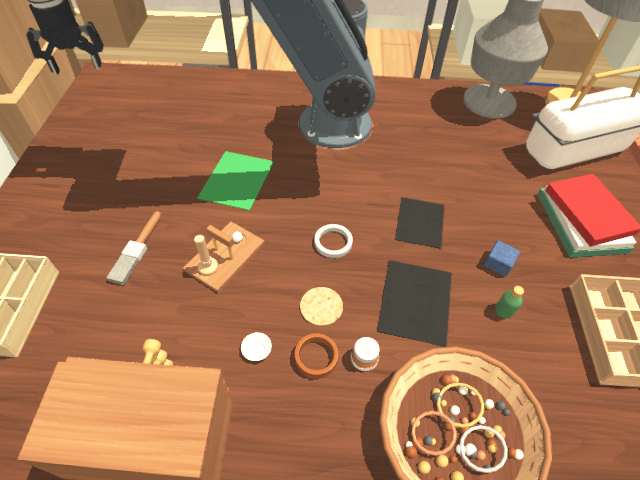

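View pics/top0.png

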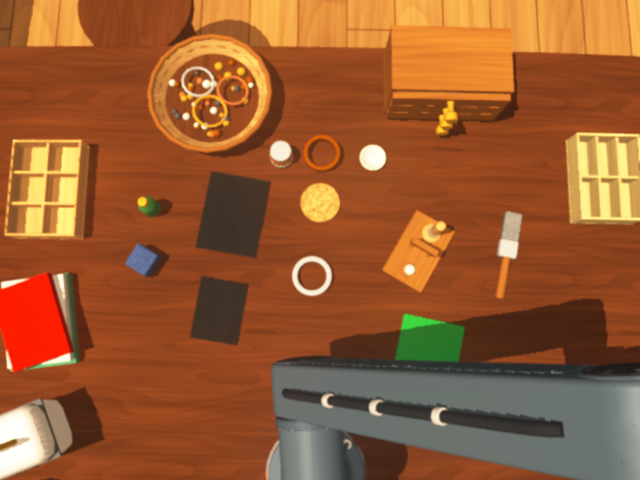

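```bash
cat > h.py <<'E'
from cell import *
import cv2, numpy as np
from scipy.spatial.transform import Rotation as Ro
def ray(cam,uv,info=None):
    i=info or camera_info(cam); f=240/np.tan(np.radians(i["vertical_fov"]/2))
    K=np.array([[f,0,i["cx"]],[0,f,i["cy"]],[0,0,1]])
    p=cv2.undistortPoints(np.array(uv,float).reshape(-1,1,2),K,np.array([i["k1"],0,0,0.]))[:,0]
    R=Ro.from_euler("xyz",i["rotation"]).as_matrix()
    d=np.c_[p,np.ones(len(p))]@R.T
    return np.array(i["eye"]),d/np.linalg.norm(d,axis=1)[:,None]
def plane(cam,uv,z,info=None):
    e,d=ray(cam,uv,info); return e+d*((z-e[2])/d[:,2])[:,None]
def tri(views):  # [(cam,uv,info)]
    A=np.zeros((3,3));b=np.zeros(3);L=[]
    for c,uv,i in views:
        e,d=ray(c,uv,i); P=np.eye(3)-np.outer(d[0],d[0]); A+=P;b+=P@e;L.append((P,e))
    x=np.linalg.solve(A,b); return x,[np.linalg.norm(P@(x-e)) for P,e in L]
def proj(cam,X,info=None):
    i=info or camera_info(cam); f=240/np.tan(np.radians(i["vertical_fov"]/2))
    K=np.array([[f,0,i["cx"]],[0,f,i["cy"]],[0,0,1]])
    R=Ro.from_euler("xyz",i["rotation"]).as_matrix().T
    X=np.atleast_2d(np.array(X,float))
    return cv2.projectPoints(X,cv2.Rodrigues(R)[0],-R@np.array(i["eye"]),K,np.array([i["k1"],0,0,0.]))[0][:,0]
E
python3 - <<'E'
from h import *
np.set_printoptions(precision=4,suppress=True)
s=cv2.imread("pics/scene0.png");t=cv2.imread("pics/top0.png")
# mat: dark region
for cam,im,c,z in (("top",t,(233,216),.003),("scene",s,(415,302),.003)):
    m=(im.max(2)<70).astype(np.uint8)
    n,l,st,ce=cv2.connectedComponentsWithStats(m,connectivity=4); k=l[c[1],c[0]]
    pts=np.argwhere(l==k)[:,::-1].astype(float)
    P=plane(cam,pts,z)[:,:2].astype(np.float32); r=cv2.minAreaRect(P); print("mat",cam,r)
for cam,im,c in (("top",t,(320,202)),("scene",s,(322,306))):
    hsv=cv2.cvtColor(im,cv2.COLOR_BGR2HSV)
    m=((im[:,:,1]>130)&(hsv[:,:,0]>12)&(hsv[:,:,0]<35)).astype(np.uint8)
    n,l,st,ce=cv2.connectedComponentsWithStats(m); k=l[c[1],c[0]]
    P=plane(cam,np.argwhere(l==k)[:,::-1].astype(float),.006)[:,:2].astype(np.float32)
    print("coaster",cam,P.mean(0),cv2.minEnclosingCircle(P))
print("bead",tri([("top",(410,268.5),None),("scene",(238,237.5),None)]))
a=cv2.resize(t[200:300,375:465],None,fx=4.4,fy=6*.733,interpolation=cv2.INTER_CUBIC)
b=cv2.resize(s[215:295,178:268],None,fx=4.4,fy=4.4,interpolation=cv2.INTER_CUBIC)
o=np.zeros((440,800,3),np.uint8);o[:a.shape[0],:396]=a;o[:b.shape[0],400:796]=b
cv2.imwrite("pics/crop1.png",o)
E
```

```text
mat top ((0.5712200403213501, 0.19674000144004822), (0.13433676958084106, 0.17318928241729736), 80.30921936035156)
mat scene ((0.06232094764709473, 0.029734253883361816), (1.7687280178070068, 2.642967700958252), 6.0709733963012695)
coaster top [ 0.6004 -0.0013] ((0.6004654169082642, -0.0011525312438607216), 0.045833948999643326)
coaster scene [ 0.6021 -0.0017] ((0.6013282537460327, -0.0020193164236843586), 0.045768436044454575)
bead (array([ 0.4487, -0.2031,  0.0181]), [np.float64(0.0017841063266319285), np.float64(0.001784106326631909)])
```

View pics/crop1.png

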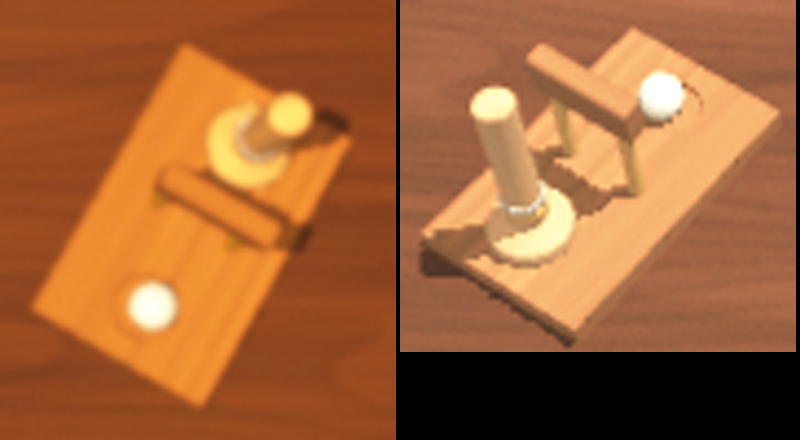

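```bash
python3 - <<'E'
from h import *
np.set_printoptions(precision=4,suppress=True)
T=lambda p:(np.array(p,float)-[0,0]+.0)/4.4+[375,200]-.4
S=lambda p:(np.array(p,float)-[400,0])/4.4+[178,215]-.4
tc=plane("top",T([(352,140),(185,43),(35,310),(203,405)]),.012)
sc=plane("scene",S([(422,232),(575,330),(778,112),(633,28)]),.012)
print(tc,sc)
for n,c in (("top",tc),("scene",sc)):
    # top: order +x side right, +x side left(up)...
    print(n,"ctr",c.mean(0),np.linalg.norm(np.diff(np.r_[c,c[:1]],axis=0),axis=1))
    d=(c[0]+c[1]-c[2]-c[3]); print("yaw of +x",np.arctan2(d[1],d[0]))
print("post top",tri([("top",T((291,113)),None),("scene",S((494,103)),None)]))
print("post foot top/scene",plane("top",T([(248,145)]),.02),plane("scene",S([(530,222)]),.02))
print("bead",tri([("top",T((153,305)),None),("scene",S((661,97)),None)]))
print("bar top ends", plane("top",T([(172,172),(277,240)]),.088), tri([("top",T((172,172)),None),("scene",S((632,127)),None)]),tri([("top",T((277,240)),None),("scene",S((538,50)),None)]))
print(observe()["ee_pos"], camera_info("wrist"))
E
```

```text
[[ 0.5352 -0.3089  0.012 ]
 [ 0.5851 -0.2227  0.012 ]
 [ 0.4454 -0.1439  0.012 ]
 [ 0.3977 -0.2296  0.012 ]] [[ 0.5352 -0.3088  0.012 ]
 [ 0.5846 -0.2218  0.012 ]
 [ 0.4468 -0.1436  0.012 ]
 [ 0.397  -0.2289  0.012 ]]
top ctr [ 0.4908 -0.2263  0.012 ] [0.0997 0.1603 0.098  0.1587]
yaw of +x -0.5183517358418382
scene ctr [ 0.4909 -0.2258  0.012 ] [0.1    0.1585 0.0988 0.1596]
yaw of +x -0.5201308257792773
post top (array([ 0.5308, -0.2534,  0.1171]), [np.float64(0.0003968634057187956), np.float64(0.00039686340571867227)])
post foot top/scene [[ 0.5307 -0.253   0.02  ]] [[ 0.5302 -0.2541  0.02  ]]
bead (array([ 0.4479, -0.2034,  0.0198]), [np.float64(0.0002526696717605952), np.float64(0.00025266967176056955)])
bar top ends [[ 0.5062 -0.2017  0.088 ]
 [ 0.4736 -0.2523  0.088 ]] (array([ 0.5079, -0.202 ,  0.0743]), [np.float64(0.0020449579696744232), np.float64(0.0020449579696744788)]) (array([ 0.4737, -0.2519,  0.0854]), [np.float64(0.0010358559966034426), np.float64(0.0010358559966034719)])
[ 0.1618 -0.6037  0.4047] {'vertical_fov': 63.95661968705044, 'cx': 320.34056702393997, 'cy': 235.7255502842986, 'k1': -0.08285553314369028, 'eye': array([ 0.2415, -0.5818,  0.373 ]), 'rotation': array([ 2.8132,  0.0001, -1.3091])}
```

carry_out(
  plan=[
    [0, 2, -1.1, 0, 0, 0, 0],
    [0, 4, -2.2, 0, 0, 0, 0],
    [0, 4, -2.2, 0, 0, 0, 0],
    [0, 4, -2.2, 0, 0, 0, 0],
    [0, 4, -2.2, 0, 0, 0, 0],
    [0, 4, -2.2, 0, 0, 0, 0],
    [0, 4, -2.2, 0, 0, 0, 0],
    [0, 4, -2.2, 0, 0, 0, 0],
    [0, 4, -2.1, 0, 0, 0, 0],
    [0, 4, -2.1, 0, 0, 0, 0],
    [0, 4, -2.1, 0, 0, 0, 0],
    [0, 2.7, -1.5, 0, 0, 0, 0],
    [0, 0, 0, 0, 0, 0, 9],
    [0, 0, 0, 0, 0, 0, 9],
    [0, 0, 0, 0, 0, 0, 9],
    [0, 0, 0, 0, 0, 0, 9],
    [0, 0, 0, 0, 0, 0, 8.7],
    [0, 0, 0, 0, 0, 0, 0],
  ],
)

```text
clock: 3.75
ee_pos: [0.5453, -0.2143, 0.4068]
orientation: [-3.131, 0.006, -0.529]
wrist_force: [-0.2, -0.8, 0.2]
grip_width: 0.0853
```

```bash
cat >> h.py <<'E'
def go(p,yaw=None):
    "tool-axes shift (cm) and z turn (deg) to bring TCP to p,yaw"
    o=observe(); R=Ro.from_euler("xyz",o["orientation"])
    if yaw is None: yaw=o["orientation"][2]
    d=R.inv().apply(np.array(p)-o["ee_pos"])*100
    w=np.degrees((R.inv()*Ro.from_euler("xyz",[np.pi,0,yaw])).as_rotvec())
    print("t",o["clock"],"pos",o["ee_pos"],"rpy",o["orientation"],"F",o["wrist_force"],"w",o["grip_width"])
    print("shift cm",d.round(2),"turn deg",w.round(2))
E
python3 - <<'E'
from h import *
np.set_printoptions(precision=4,suppress=True)
go([.5306,-.2535,.235],-.519)
im=grab_frame("wrist");i=camera_info("wrist")
print({k:i[k] for k in("eye","rotation")})
for n,X in (("post",[[.5306,-.2535,.117]]),("grip",[[.491,-.226,.088]]),("pocket",[[.4476,-.2012,.012]])): 
    p=proj("wrist",X,i)[0]; print(n,p); cv2.drawMarker(im:=np.ascontiguousarray(im),tuple(int(v) for v in p),(0,0,255),0,14,1)
for X in ([.5352,-.3089,.012],[.5851,-.2227,.012],[.4454,-.1439,.012],[.3977,-.2296,.012]):
    p=proj("wrist",[X],i)[0]; cv2.drawMarker(im,tuple(int(v) for v in p),(0,0,255),0,14,1)
cv2.imwrite("pics/w1.png",im[:,:,::-1])
E
```

```text
t 3.75 pos [ 0.5453 -0.2143  0.4068] rpy [-3.1315  0.0055 -0.5292] F [-0.1569 -0.7589  0.1689] w 0.08534664495179271
shift cm [ 0.8   4.3  17.13] turn deg [-0.58  0.31 -0.58]
{'eye': array([ 0.6166, -0.2553,  0.3746]), 'rotation': array([ 2.8078,  0.0094, -2.0994])}
post [383.7653 216.7007]
grip [370.665  263.6553]
pocket [360.6836 278.9528]
```

View pics/w1.png

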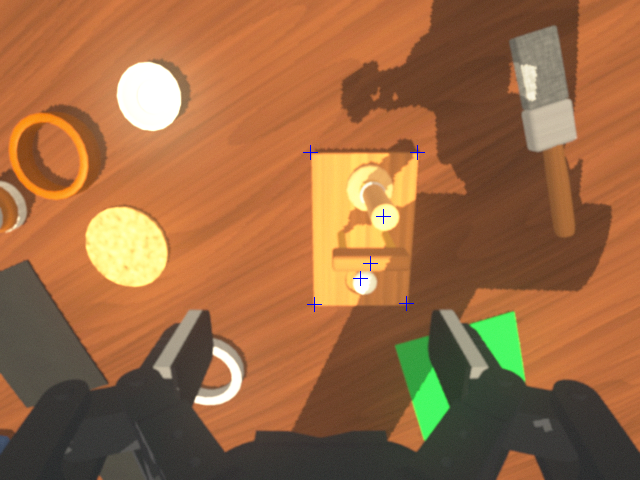

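carry_out(
  plan=[
    [0, 0.4, 2.1, 0, -0.5, 0.3, -0.5],
    [0, 0.4, 2.1, 0, 0, 0, 0],
    [0, 0, 0, 0, 0, 0, 0],
    [0, 0, 0, 0, 0, 0, 0],
  ],
)

```text
clock: 4.3
ee_pos: [0.5311, -0.2523, 0.4066]
orientation: [-3.139, 0.001, -0.509]
wrist_force: [0.3, 0.1, -0.5]
grip_width: 0.0853
```

```bash
python3 -c "
from h import *
go([.5306,-.2535,.235],-.519)"
```

```text
t 4.3 pos [ 0.53107091 -0.25233887  0.40663464] rpy [-3.13874392e+00  1.24706427e-03 -5.09457515e-01] F [ 0.25051879  0.05899737 -0.52553315] w 0.08526623437461434
shift cm [ 0.04  0.17 17.16] turn deg [-0.16  0.07  0.55]
```

carry_out(
  plan=[
    [0, 0, 0.1, 2, 0, 0, 0.5],
    [0, 0, 0, 3, 0, 0, 0],
    [0, 0, 0, 3, 0, 0, 0],
    [0, 0, 0, 3, 0, 0, 0],
    [0, 0, 0, 2, 0, 0, 0],
    [0, 0, 0, 0, 0, 0, 0],
  ],
)

```text
clock: 5.05
ee_pos: [0.533, -0.2475, 0.2745]
orientation: [-3.137, -0.001, -0.509]
wrist_force: [-0.5, -0.9, 0.0]
grip_width: 0.0853
```

```bash
python3 -c "
from h import *
go([.5306,-.2535,.235],-.519)"
```

```text
t 5.05 pos [ 0.53298505 -0.24750613  0.27448996] rpy [-3.13700147e+00 -1.39669414e-03 -5.09484236e-01] F [-0.49386003 -0.87155899  0.03414785] w 0.0853052705891265
shift cm [0.08 0.66 3.95] turn deg [-0.26 -0.08  0.55]
```

carry_out(
  plan=[
    [0, 0.1, 0.7, 0, -0.3, 0, 0.5],
    [0, 0, 0, 1.5, 0, 0, 0],
    [0, 0, 0.05, 1.5, 0, 0, 0],
    [0, 0, 0, 0.8, 0, 0, 0],
    [0, 0, 0, 0, 0, 0, 0],
  ],
)

```text
clock: 5.68
ee_pos: [0.5311, -0.2551, 0.2363]
orientation: [3.14, -0.006, -0.518]
wrist_force: [-0.4, 0.3, 0.1]
grip_width: 0.0855
```

```bash
python3 -c "
from h import *
go([.5306,-.2535,.235],-.519)"
```

```text
t 5.675 pos [ 0.53110116 -0.25506189  0.23627875] rpy [ 3.14026532 -0.00573883 -0.51771299] F [-0.38394918  0.27668615  0.06979904] w 0.08545724751859719
shift cm [-0.12 -0.11  0.13] turn deg [ 0.08 -0.33  0.07]
```

carry_out(
  plan=[
    [0, -0.1, -0.1, 0.1, 0, -0.3, 0],
    [0, 0, 0, 0, 0, 0, 0],
    [1, 0, 0, 0, 0, 0, 0],
    [1, 0, 0, 0, 0, 0, 0],
    [1, 0, 0, 0, 0, 0, 0],
    [1, 0, 0, 0, 0, 0, 0],
    [1, 0, 0, 0, 0, 0, 0],
    [1, 0, 0, 0, 0, 0, 0],
    [1, 0, 0, 0, 0, 0, 0],
    [1, 0, 0, 0, 0, 0, 0],
  ],
)

```text
clock: 6.92
ee_pos: [0.5311, -0.2538, 0.2363]
orientation: [3.14, -0.002, -0.518]
wrist_force: [0.4, 0.5, 0.0]
grip_width: 0.0185
```

```bash
python3 -c "
from h import *
go([.5306,-.2535,.235],-.519)"
```

```text
t 6.925 pos [ 0.53113775 -0.25376497  0.23632324] rpy [ 3.14014225e+00 -2.39365732e-03 -5.17658052e-01] F [0.38965238 0.49980918 0.03318421] w 0.01851697925741318
shift cm [-0.06  0.    0.13] turn deg [ 0.08 -0.14  0.08]
```

carry_out(
  plan=[
    [1, 0, 0, -1, 0, 0, 0],
    [1, 0, 0, -2, 0, 0, 0],
    [1, 0, 0, -2.5, 0, 0, 0],
    [1, 0, 0, -2.5, 0, 0, 0],
    [1, 0, 0, -1.5, 0, 0, 0],
    [1, 0, 0, 0, 0, 0, 0],
  ],
)

```text
clock: 7.68
ee_pos: [0.5307, -0.2533, 0.3357]
orientation: [3.14, -0.002, -0.518]
wrist_force: [0.2, -0.5, -1.8]
grip_width: 0.0185
```

```bash
python3 -c "
from h import *
go([.6007,-.0014,.33])"
```

```text
t 7.675 pos [ 0.53067175 -0.25330832  0.33568973] rpy [ 3.14009314e+00 -1.56162820e-03 -5.17568131e-01] F [ 0.24109539 -0.47668001 -1.77068696] w 0.018478434625080527
shift cm [ -6.38 -25.36   0.52] turn deg [ 0.09 -0.09 -0.  ]
```

carry_out(
  plan=[
    [1, -0.4, -1.5, 0, 0, 0, 0],
    [1, -0.8, -3, 0, 0, 0, 0],
    [1, -0.9, -3.5, 0, 0, 0, 0],
    [1, -0.9, -3.5, 0, 0, 0, 0],
    [1, -0.9, -3.5, 0, 0, 0, 0],
    [1, -0.9, -3.5, 0, 0, 0, 0],
    [1, -0.8, -3, 0, 0, 0, 0],
    [1, -0.5, -2, 0, 0, 0, 0],
    [1, -0.2, -1, 0, 0, 0, 0],
    [1, 0, 0, 0, 0, 0, 0],
    [1, 0, 0, 0, 0, 0, 0],
  ],
)

```text
clock: 9.05
ee_pos: [0.5953, 0.0069, 0.3238]
orientation: [3.137, 0.023, -0.516]
wrist_force: [-0.1, -0.1, -0.1]
grip_width: 0.0186
```

```bash
python3 -c "
from h import *
go([.6007,-.0014,.2305])"
```

```text
t 9.05 pos [0.59531912 0.00691749 0.32378193] rpy [ 3.13746261  0.02347472 -0.51633016] F [-0.07645477 -0.0725044  -0.07680578] w 0.018641216760588542
shift cm [1.1  0.42 9.31] turn deg [0.24 1.35 0.  ]
```

carry_out(
  plan=[
    [1, 0.9, 0.4, 0, 0.2, 1.3, 0],
    [1, 0, 0, 0, 0, 0, 0],
    [1, 0, 0, 2, 0, 0, 0],
    [1, 0, 0, 2, 0, 0, 0],
    [1, 0, 0, 2, 0, 0, 0],
    [1, 0, 0, 1, 0, 0, 0],
    [1, 0, 0, 0, 0, 0, 0],
    [1, 0, 0, 0, 0, 0, 0],
  ],
)

```text
clock: 10.05
ee_pos: [0.6029, -0.0071, 0.2537]
orientation: [-3.141, -0.006, -0.524]
wrist_force: [-0.1, -0.3, -0.9]
grip_width: 0.019
```

```bash
python3 -c "
from h import *
go([.6007,-.0014,.2305])"
```

```text
t 10.05 pos [ 0.60289367 -0.00710081  0.2537157 ] rpy [-3.14080538 -0.00604102 -0.52398129] F [-0.09344261 -0.27838241 -0.86245655] w 0.019018064699662295
shift cm [-0.49 -0.38  2.32] turn deg [-0.05 -0.35  0.  ]
```

carry_out(
  plan=[
    [1, -0.5, -0.4, 0, 0, -0.3, 0],
    [1, 0, 0, 0, 0, 0, 0],
    [1, 0, 0, 0.8, 0, 0, 0],
    [1, 0, 0, 0.7, 0, 0, 0],
    [1, 0, 0, 0.4, 0, 0, 0],
    [1, 0, 0, 0, 0, 0, 0],
    [1, 0, 0, 0, 0, 0, 0],
  ],
)

```text
clock: 10.92
ee_pos: [0.6009, -0.0006, 0.2347]
orientation: [-3.14, -0.003, -0.524]
wrist_force: [0.4, -0.7, -0.7]
grip_width: 0.0186
```

```bash
python3 - <<'E'
from h import *
go([.6007,-.0014,.2305])
for c in("scene","wrist"):
  globals()[c]=grab_frame(c)
s=cv2.resize(scene[230:350,262:382],(400,400),interpolation=cv2.INTER_CUBIC)
w=cv2.resize(wrist,(400,300))
o=np.zeros((400,800,3),np.uint8);o[:,:400]=s;o[:300,400:]=w
cv2.imwrite("pics/p2.png",o[:,:,::-1])
E
```

```text
t 10.925 pos [ 6.00885678e-01 -5.84219008e-04  2.34731073e-01] rpy [-3.13997390e+00 -2.80081635e-03 -5.23606652e-01] F [ 0.43106701 -0.69746955 -0.66569135] w 0.01860143553258604
shift cm [0.02 0.08 0.42] turn deg [-0.09 -0.16  0.  ]
```

View pics/p2.png

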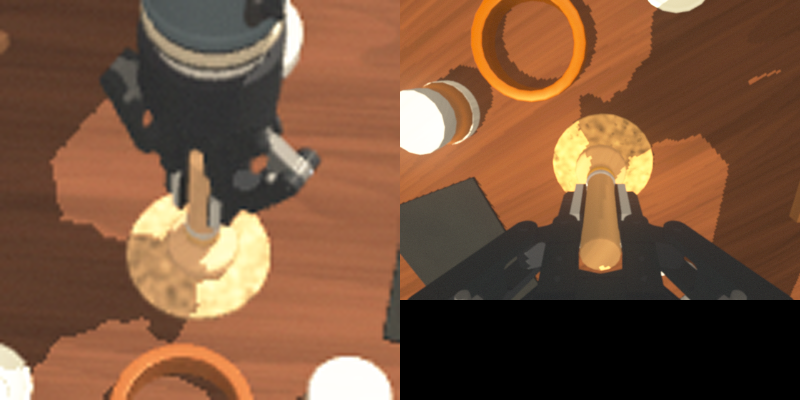

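The picture shows the post held upright over the coaster (foot near (205,250) in the left crop, roughly central), a few mm up. I'll lower it to contact next.

carry_out(
  plan=[
    [1, 0, 0.1, 0.2, 0, 0, 0],
    [1, 0, 0, 0.2, 0, 0, 0],
    [1, 0, 0, 0.1, 0, 0, 0],
    [1, 0, 0, 0, 0, 0, 0],
  ],
)

```text
clock: 11.52
ee_pos: [0.6006, -0.0016, 0.2303]
orientation: [-3.14, -0.004, -0.524]
wrist_force: [0.1, 0.4, -0.7]
grip_width: 0.0185
```

```bash
python3 -c "
from h import *
go([.6007,-.0014,.2305])"
```

```text
t 11.525 pos [ 0.60056143 -0.00158308  0.23031991] rpy [-3.13955731 -0.00404233 -0.52367443] F [ 0.14906902  0.39555223 -0.7140366 ] w 0.01850386145748529
shift cm [ 0.   -0.02 -0.02] turn deg [-0.12 -0.23  0.  ]
```

Not yet in contact by force; probe down 1 mm at a time.

carry_out(
  plan=[
    [1, 0, 0, 0.1, 0, 0, 0],
    [1, 0, 0, 0.0, 0, 0, 0],
  ],
)

```text
clock: 11.78
ee_pos: [0.6007, -0.0016, 0.2305]
orientation: [-3.139, -0.005, -0.524]
wrist_force: [-0.2, -0.1, -0.4]
grip_width: 0.0187
```

carry_out(
  plan=[
    [1, 0, 0, 0.1, 0, 0, 0],
    [1, 0, 0, 0.0, 0, 0, 0],
  ],
)

```text
clock: 12.02
ee_pos: [0.6008, -0.0016, 0.2303]
orientation: [-3.139, -0.005, -0.523]
wrist_force: [-0.6, -0.2, -0.9]
grip_width: 0.0188
```

carry_out(
  plan=[
    [1, 0, 0, 0.2, 0, 0, 0],
    [1, 0, 0, 0.1, 0, 0, 0],
  ],
)

```text
clock: 12.28
ee_pos: [0.6009, -0.0017, 0.2302]
orientation: [-3.139, -0.006, -0.523]
wrist_force: [-2.9, 0.3, 5.1]
grip_width: 0.0186
```

carry_out(
  plan=[
    [1, 0, 0, 0.3, 0, 0, 0],
    [1, 0, 0, 0.2, 0, 0, 0],
  ],
)

```text
clock: 12.52
ee_pos: [0.6008, -0.0016, 0.2302]
orientation: [-3.139, -0.007, -0.523]
wrist_force: [-3.9, 0.4, 10.1]
grip_width: 0.019
```

carry_out(
  plan=[
    [1, 0, 0, 0, 0, -0.3, 0],
    [1, 0, 0, 0, 0, 0, 0],
    [0, 0, 0, 0, 0, 0, 0],
    [0, 0, 0, 0, 0, 0, 0],
    [0, 0, 0, 0, 0, 0, 0],
    [0, 0, 0, 0, 0, 0, 0],
    [0, 0, 0, 0, 0, 0, 0],
    [0, 0, 0, 0, 0, 0, 0],
  ],
)

```text
clock: 13.52
ee_pos: [0.6009, -0.0016, 0.2289]
orientation: [-3.139, -0.001, -0.523]
wrist_force: [0.3, 0.2, 0.1]
grip_width: 0.0854
```

carry_out(
  plan=[
    [0, 0, 0, -1, 0, 0, 0],
    [0, 0, 0, -3, 0, 0, 0],
    [0, 0, 0, -4, 0, 0, 0],
    [0, 0, 0, -4, 0, 0, 0],
    [0, 0, 0, -4, 0, 0, 0],
    [0, 0, 0, -2, 0, 0, 0],
    [0, 0, 0, 0, 0, 0, 0],
    [0, 0, 0, 0, 0, 0, 0],
  ],
)

```text
clock: 14.52
ee_pos: [0.5997, -0.0017, 0.4183]
orientation: [-3.139, -0.003, -0.523]
wrist_force: [-0.4, 0.7, -0.4]
grip_width: 0.0856
```

```bash
python3 - <<'E'
from h import *
np.set_printoptions(precision=4,suppress=True)
go([.491,-.226,.41],1.052)
E
```

```text
t 14.525 pos [ 0.5997 -0.0017  0.4183] rpy [-3.1386 -0.0035 -0.5229] F [-0.4082  0.6714 -0.4046] w 0.08555615709367773
shift cm [ 1.78 24.86  0.76] turn deg [  0.02  -0.29 -90.24]
```

carry_out(
  plan=[
    [0, 0.1, 1.5, 0, 0, 0, 0],
    [0, 0.2, 3, 0, 0, 0, 0],
    [0, 0.3, 4, 0, 0, 0, 0],
    [0, 0.3, 4, 0, 0, 0, 0],
    [0, 0.3, 4, 0, 0, 0, 0],
    [0, 0.3, 4, 0, 0, 0, 0],
    [0, 0.2, 2.5, 0, 0, 0, 0],
    [0, 0.1, 1.5, 0, 0, 0, 0],
    [0, 0, 0, 0, 0, 0, -8],
    [0, 0, 0, 0, 0, 0, -10],
    [0, 0, 0, 0, 0, 0, -10],
    [0, 0, 0, 0, 0, 0, -10],
    [0, 0, 0, 0, 0, 0, -10],
    [0, 0, 0, 0, 0, 0, -10],
    [0, 0, 0, 0, 0, 0, -10],
    [0, 0, 0, 0, 0, 0, -10],
    [0, 0, 0, 0, 0, 0, -10],
    [0, 0, 0, 0, 0, 0, 0],
    [0, 0, 0, 0, 0, 0, 0],
  ],
)

```text
clock: 16.9
ee_pos: [0.4805, -0.2331, 0.3998]
orientation: [-3.106, -0.002, 1.06]
wrist_force: [-0.8, -0.7, -0.6]
grip_width: 0.085
```

```bash
python3 - <<'E'
from h import *
np.set_printoptions(precision=4,suppress=True)
go([.491,-.226,.231],1.052)
im=np.ascontiguousarray(grab_frame("wrist"));i=camera_info("wrist")
def cross(img,X,cam,inf=None):
    for p in proj(cam,X,inf): cv2.drawMarker(img,tuple(int(round(v)) for v in p),(0,0,255),0,12,1)
x=np.array([np.cos(-.519),np.sin(-.519),0]);y=np.array([-x[1],x[0],0]);c=np.array([.491,-.226,0])
B=[c+a*.007*x+b*.032*y+[0,0,.088] for a in(1,-1) for b in(1,-1)]
C=[c+a*.08*x+b*.05*y+[0,0,.012] for a in(1,-1) for b in(1,-1)]
cross(im,B+C,"wrist",i)
t=np.ascontiguousarray(grab_frame("top"))
o=np.zeros((300,800,3),np.uint8);o[:,:400]=cv2.resize(im,(400,300))
o[:,400:]=cv2.resize(t[130:310,180:420],(400,300))
o=np.vstack([o,np.zeros((300,800,3),np.uint8)]); s=grab_frame("scene")
o[300:,:400]=cv2.resize(s[230:350,242:402],(400,300)); o[300:,400:]=cv2.resize(im[120:345,170:470],(400,300))
cv2.imwrite("pics/p3.png",o[:,:,::-1])
E
```

```text
t 16.9 pos [ 0.4805 -0.2331  0.3998] rpy [-3.1056 -0.0022  1.0604] F [-0.7961 -0.7479 -0.6307] w 0.08499717748343831
shift cm [ 1.1   1.18 16.86] turn deg [-2.06 -0.12  0.49]
```

View pics/p3.png

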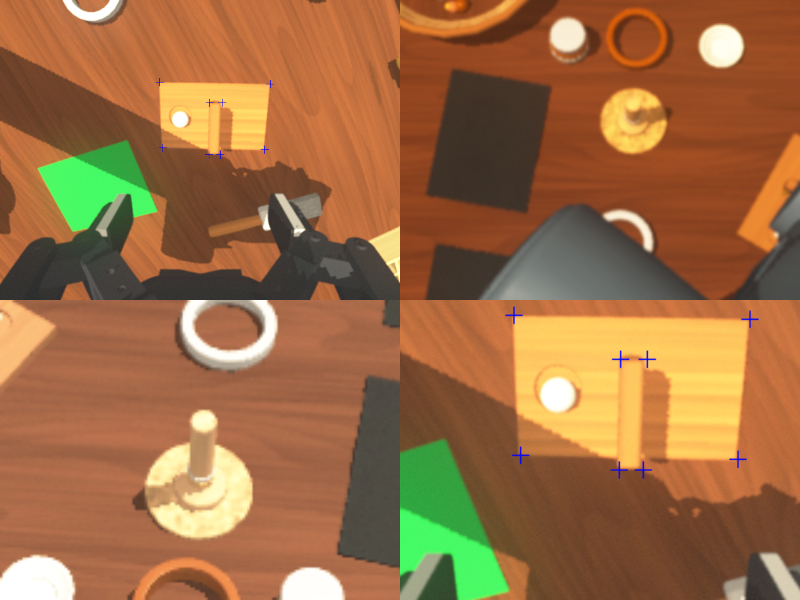

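The post stands upright on the coaster, and the tray corner and bar markers match to 1–2 mm. Next I align over the bar.

carry_out(
  plan=[
    [0, 0.5, 0.6, 0, -1, 0, 0.4],
    [0, 0.5, 0.6, 0, -1, 0, 0],
    [0, 0, 0, 0, 0, 0, 0],
    [0, 0, 0, 2.5, 0, 0, 0],
    [0, 0, 0, 3, 0, 0, 0],
    [0, 0, 0, 3, 0, 0, 0],
    [0, 0, 0, 2.5, 0, 0, 0],
    [0, 0, 0, 0, 0, 0, 0],
    [0, 0, 0, 0, 0, 0, 0],
  ],
)

```text
clock: 18.18
ee_pos: [0.4995, -0.2306, 0.2889]
orientation: [3.134, -0.001, 1.054]
wrist_force: [0.2, -1.0, 0.6]
grip_width: 0.0855
```

```bash
python3 -c "
from h import *
go([.491,-.226,.231],1.052)"
```

```text
t 18.175 pos [ 0.49948652 -0.23059806  0.28886625] rpy [ 3.13358811e+00 -1.08532665e-03  1.05385735e+00] F [ 0.15387677 -0.95868323  0.58822058] w 0.08553343618853661
shift cm [-0.03 -1.01  5.78] turn deg [ 0.46 -0.06  0.11]
```

carry_out(
  plan=[
    [0, 0, -1, 0, 0.4, 0, 0.1],
    [0, 0, 0, 0, 0, 0, 0],
    [0, 0, 0, 1.5, 0, 0, 0],
    [0, 0, 0, 1.5, 0, 0, 0],
    [0, 0, 0, 1.2, 0, 0, 0],
    [0, 0, 0, 0, 0, 0, 0],
    [0, 0, 0, 0, 0, 0, 0],
  ],
)

```text
clock: 19.05
ee_pos: [0.4909, -0.2257, 0.2457]
orientation: [3.137, -0.001, 1.052]
wrist_force: [-0.4, 0.3, -0.3]
grip_width: 0.0853
```

```bash
python3 -c "
from h import *
go([.491,-.226,.231],1.052)"
```

```text
t 19.05 pos [ 0.49088504 -0.22572126  0.24572216] rpy [ 3.13736169e+00 -6.06703250e-04  1.05204781e+00] F [-0.41091873  0.30143634 -0.30969945] w 0.08531379888878265
shift cm [-0.02  0.02  1.47] turn deg [ 0.24 -0.03  0.  ]
```

carry_out(
  plan=[
    [0, 0, 0, 0.8, 0.2, 0, 0],
    [0, 0, 0, 0.7, 0, 0, 0],
    [0, 0, 0, 0, 0, 0, 0],
    [0, 0, 0, 0, 0, 0, 0],
  ],
)

```text
clock: 19.55
ee_pos: [0.4912, -0.2259, 0.2301]
orientation: [3.14, -0.0, 1.052]
wrist_force: [0.2, -0.3, 0.3]
grip_width: 0.0854
```

```bash
python3 -c "
from h import *
go([.491,-.226,.231],1.052)"
```

```text
t 19.55 pos [ 0.49118969 -0.22592799  0.23012442] rpy [ 3.13986793e+00 -4.56458665e-04  1.05200300e+00] F [ 0.17792493 -0.30246138  0.25047211] w 0.08537143332633433
shift cm [-0.02 -0.01 -0.09] turn deg [ 0.1  -0.03  0.  ]
```

carry_out(
  plan=[
    [1, 0, 0, 0, 0, 0, 0],
    [1, 0, 0, 0, 0, 0, 0],
    [1, 0, 0, 0, 0, 0, 0],
    [1, 0, 0, 0, 0, 0, 0],
    [1, 0, 0, 0, 0, 0, 0],
    [1, 0, 0, 0, 0, 0, 0],
    [1, 0, 0, 0, 0, 0, 0],
    [1, 0, 0, 0, 0, 0, 0],
    [1, 0, 0, 0, 0, 0, 0],
  ],
)

```text
clock: 20.68
ee_pos: [0.4914, -0.2261, 0.2309]
orientation: [3.139, -0.0, 1.052]
wrist_force: [0.8, -0.7, -0.7]
grip_width: 0.0129
```

carry_out(
  plan=[
    [1, 0, 0, -0.2, 0, 0, 0],
    [1, 0, 0, -0.4, 0, 0, 0],
    [1, 0, 0, -0.5, 0, 0, 0],
    [1, 0, 0, -0.5, 0, 0, 0],
    [1, 0, 0, -0.5, 0, 0, 0],
    [1, 0, 0, -0.3, 0, 0, 0],
    [1, 0, 0, 0, 0, 0, 0],
    [1, 0, 0, 0, 0, 0, 0],
  ],
)

```text
clock: 21.68
ee_pos: [0.4906, -0.2255, 0.2558]
orientation: [3.141, -0.001, 1.052]
wrist_force: [0.0, -0.7, -2.2]
grip_width: 0.0135
```

```bash
python3 - <<'E'
from h import *
go([.5715,.197,.314],1.40)
a=grab_frame("wrist");s=grab_frame("scene")
o=np.hstack([cv2.resize(a[60:420,80:560],(400,300)),cv2.resize(s[190:310,158:318],(400,300))])
cv2.imwrite("pics/p4.png",o[:,:,::-1])
E
```

```text
t 21.675 pos [ 0.49064158 -0.22549456  0.25577163] rpy [ 3.14144264e+00 -6.34825273e-04  1.05208826e+00] F [ 0.00230847 -0.66935063 -2.1558723 ] w 0.013517008849816157
shift cm [ 40.7  -13.92  -5.8 ] turn deg [ 1.000e-02 -3.000e-02 -1.993e+01]
```

View pics/p4.png

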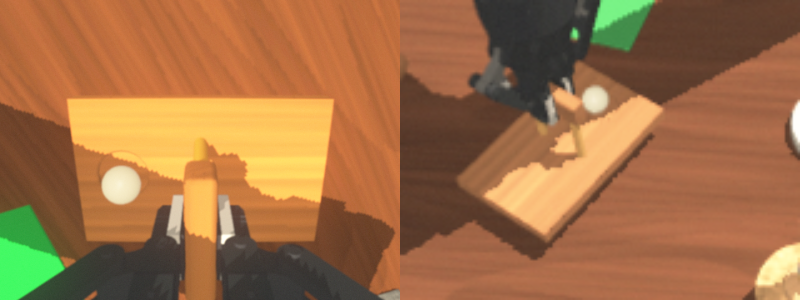

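carry_out(
  plan=[
    [1, 0, 0, -0.3, 0, 0, 0],
    [1, 0, 0, -0.6, 0, 0, 0],
    [1, 0, 0, -0.9, 0, 0, 0],
    [1, 0, 0, -1.1, 0, 0, 0],
    [1, 0, 0, -1.1, 0, 0, 0],
    [1, 0, 0, -1.1, 0, 0, 0],
    [1, 0, 0, -1.1, 0, 0, 0],
    [1, 0, 0, -1.1, 0, 0, 0],
    [1, 0, 0, -1.1, 0, 0, 0],
    [1, 0, 0, -1.1, 0, 0, 0],
    [1, 0, 0, -1.1, 0, 0, 0],
    [1, 0, 0, -0.9, 0, 0, 0],
    [1, 0, 0, -0.6, 0, 0, 0],
    [1, 0, 0, -0.3, 0, 0, 0],
    [1, 0, 0, 0, 0, 0, 0],
    [1, 0, 0, 0, 0, 0, 0],
  ],
)

```text
clock: 23.78
ee_pos: [0.49, -0.2252, 0.3886]
orientation: [-3.141, -0.001, 1.052]
wrist_force: [0.6, 1.4, -3.4]
grip_width: 0.0132
```

```bash
python3 -c "
from h import *
go([.5715,.197,.385],1.40)"
```

```text
t 23.775 pos [ 0.49003183 -0.22516606  0.38858835] rpy [-3.14100640e+00 -7.16621609e-04  1.05205504e+00] F [ 0.555433    1.42282448 -3.44027035] w 0.01315070000631907
shift cm [ 40.7  -13.86   0.4 ] turn deg [ -0.03  -0.05 -19.94]
```

carry_out(
  plan=[
    [1, 0.3, -0.1, 0, 0, 0, 0],
    [1, 0.6, -0.2, 0, 0, 0, 0],
    [1, 0.9, -0.3, 0, 0, 0, 0],
    [1, 1.2, -0.4, 0, 0, 0, 0],
    [1, 1.5, -0.5, 0, 0, 0, 0],
    [1, 1.5, -0.5, 0, 0, 0, 0],
    [1, 1.5, -0.5, 0, 0, 0, 0],
    [1, 1.5, -0.5, 0, 0, 0, 0],
    [1, 1.5, -0.5, 0, 0, 0, 0],
    [1, 1.5, -0.5, 0, 0, 0, 0],
    [1, 1.5, -0.5, 0, 0, 0, 0],
    [1, 1.5, -0.5, 0, 0, 0, 0],
    [1, 1.5, -0.5, 0, 0, 0, 0],
    [1, 1.5, -0.5, 0, 0, 0, 0],
    [1, 1.2, -0.4, 0, 0, 0, 0],
    [1, 0.9, -0.3, 0, 0, 0, 0],
    [1, 0.6, -0.2, 0, 0, 0, 0],
    [1, 0.3, -0.1, 0, 0, 0, 0],
    [1, 0, 0, 0, 0, 0, 0],
  ],
)

```text
clock: 26.15
ee_pos: [0.5363, 0.0086, 0.3883]
orientation: [-3.14, -0.001, 1.054]
wrist_force: [0.9, -0.2, -3.2]
grip_width: 0.0134
```

```bash
python3 -c "
from h import *
go([.5715,.197,.385],1.40)"
```

```text
t 26.15 pos [0.53625678 0.00858584 0.38833739] rpy [-3.13959197e+00 -1.38110490e-03  1.05367919e+00] F [ 0.88029024 -0.21980186 -3.24733412] w 0.013395319519756263
shift cm [18.12 -6.25  0.37] turn deg [ -0.1   -0.1  -19.84]
```

carry_out(
  plan=[
    [1, 0.3, -0.1, 0, 0, 0, 0],
    [1, 0.6, -0.2, 0, 0, 0, 0],
    [1, 0.9, -0.3, 0, 0, 0, 0],
    [1, 1.2, -0.4, 0, 0, 0, 0],
    [1, 1.5, -0.5, 0, 0, 0, 0],
    [1, 1.5, -0.5, 0, 0, 0, 0],
    [1, 1.5, -0.5, 0, 0, 0, 0],
    [1, 1.5, -0.5, 0, 0, 0, 0],
    [1, 1.5, -0.5, 0, 0, 0, 0],
    [1, 1.5, -0.5, 0, 0, 0, 0],
    [1, 1.5, -0.5, 0, 0, 0, 0],
    [1, 1.2, -0.4, 0, 0, 0, 0],
    [1, 0.9, -0.3, 0, 0, 0, 0],
    [1, 0.6, -0.2, 0, 0, 0, 0],
    [1, 0.3, -0.1, 0, 0, 0, 0],
    [1, 0, 0, 0, 0, 0, 0],
  ],
)

```text
clock: 28.15
ee_pos: [0.5725, 0.1914, 0.3883]
orientation: [-3.139, -0.001, 1.053]
wrist_force: [0.2, -0.3, -3.4]
grip_width: 0.0133
```

carry_out(
  plan=[
    [1, 0, 0, 0, 0, 0, -0.5],
    [1, 0, 0, 0, 0, 0, -1],
    [1, 0, 0, 0, 0, 0, -1.5],
    [1, 0, 0, 0, 0, 0, -2],
    [1, 0, 0, 0, 0, 0, -2],
    [1, 0, 0, 0, 0, 0, -2],
    [1, 0, 0, 0, 0, 0, -2],
    [1, 0, 0, 0, 0, 0, -2],
    [1, 0, 0, 0, 0, 0, -2],
    [1, 0, 0, 0, 0, 0, -1.5],
    [1, 0, 0, 0, 0, 0, -1],
    [1, 0, 0, 0, 0, 0, -0.5],
    [1, 0, 0, 0, 0, 0, 0],
  ],
)

```text
clock: 29.78
ee_pos: [0.5725, 0.1902, 0.3884]
orientation: [-3.14, -0.001, 1.389]
wrist_force: [-0.5, -0.1, -4.5]
grip_width: 0.013
```

```bash
python3 -c "
from h import *
go([.5715,.197,.314],1.40)"
```

```text
t 29.775 pos [0.57249415 0.19024576 0.38837708] rpy [-3.13955846e+00 -1.13153258e-03  1.38856084e+00] F [-0.47355317 -0.06086585 -4.50024109] w 0.012967250974261005
shift cm [ 0.64 -0.21  7.44] turn deg [-0.12 -0.07 -0.66]
```

carry_out(
  plan=[
    [1, 0.2, -0.1, 0.2, 0, 0, -0.3],
    [1, 0.2, -0.1, 0.4, 0, 0, -0.3],
    [1, 0.1, 0, 0.6, 0, 0, 0],
    [1, 0, 0, 0.8, 0, 0, 0],
    [1, 0, 0, 0.8, 0, 0, 0],
    [1, 0, 0, 0.8, 0, 0, 0],
    [1, 0, 0, 0.8, 0, 0, 0],
    [1, 0, 0, 0.8, 0, 0, 0],
    [1, 0, 0, 0.6, 0, 0, 0],
    [1, 0, 0, 0.4, 0, 0, 0],
    [1, 0, 0, 0.2, 0, 0, 0],
    [1, 0, 0, 0, 0, 0, 0],
    [1, 0, 0, 0, 0, 0, 0],
  ],
)

```text
clock: 31.4
ee_pos: [0.5714, 0.196, 0.3193]
orientation: [-3.139, -0.001, 1.4]
wrist_force: [0.6, 0.4, -2.4]
grip_width: 0.0131
```

```bash
python3 - <<'E'
from h import *
go([.5715,.197,.314],1.40)
a=grab_frame("wrist");s=grab_frame("scene");t=grab_frame("top")
o=np.zeros((600,800,3),np.uint8)
o[:300,:400]=cv2.resize(a,(400,300));o[:300,400:]=cv2.resize(s[215:365,300:500],(400,300))
o[300:,:400]=cv2.resize(t[120:300,150:390],(400,300));o[300:,400:]=cv2.resize(s,(400,300))
cv2.imwrite("pics/p5.png",o[:,:,::-1]);cv2.imwrite("pics/s5.png",s[:,:,::-1])
E
```

```text
t 31.4 pos [0.57137065 0.19600266 0.31933844] rpy [-3.13907345e+00 -1.02933029e-03  1.39964422e+00] F [ 0.60143834  0.35336056 -2.41209723] w 0.013139025654869222
shift cm [ 0.1  -0.    0.53] turn deg [-0.14 -0.06 -0.02]
```

View pics/p5.png

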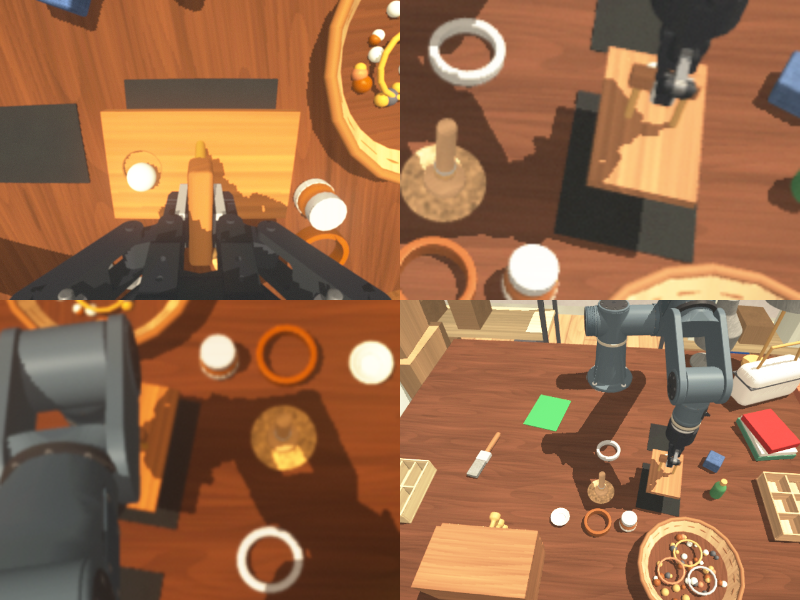

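The tray is above the dark mat with the bead in its pocket, and the post is upright on the coaster. I'll make the last small descent and run a numeric check of mat centre and tray level.

carry_out(
  plan=[
    [1, 0.1, 0, 0.2, 0, 0, 0],
    [1, 0, 0, 0.2, -0.1, 0, 0],
    [1, 0, 0, 0.1, 0, 0, 0],
    [1, 0, 0, 0, 0, 0, 0],
    [1, 0, 0, 0, 0, 0, 0],
    [1, 0, 0, 0, 0, 0, 0],
    [1, 0, 0, 0, 0, 0, 0],
  ],
)

```text
clock: 32.42
ee_pos: [0.5715, 0.1971, 0.3142]
orientation: [-3.141, -0.001, 1.4]
wrist_force: [0.6, 0.5, -2.6]
grip_width: 0.0133
```

```bash
python3 - <<'E'
from h import *
np.set_printoptions(precision=4,suppress=True)
go([.5715,.197,.314],1.40)
print("dq",abs(observe()["dq"]).max())
print("mat scene",plane("scene",[(388,262),(451.5,271),(445,342),(378,332)],.003).mean(0))
s=grab_frame("scene");o=observe();zb=o["ee_pos"][2]-.231
yaw=o["orientation"][2]-1.571;x=np.array([np.cos(yaw),np.sin(yaw),0]);y=np.array([-x[1],x[0],0]);c=np.r_[o["ee_pos"][:2],zb]
C=[c+a*.08*x+b*.05*y+[0,0,.012] for a in(1,-1) for b in(1,-1)]+[c-.05*x+[0,0,.020]]
s=cv2.resize(s[215:365,320:480],None,fx=4,fy=4,interpolation=cv2.INTER_CUBIC)
for p in proj("scene",C): cv2.drawMarker(s,tuple(int(v) for v in (p-[320,215])*4+2),(0,0,255),0,14,1)
cv2.imwrite("pics/s6.png",s[:,:,::-1])
E
```

```text
t 32.425 pos [0.5715 0.1971 0.3142] rpy [-3.1413 -0.0011  1.3997] F [ 0.6418  0.4797 -2.5828] w 0.013276324815351197
shift cm [-0.01 -0.    0.02] turn deg [-0.02 -0.06 -0.02]
dq 0.0014981396849791714
mat scene [0.5714 0.1966 0.003 ]
```

View pics/s6.png

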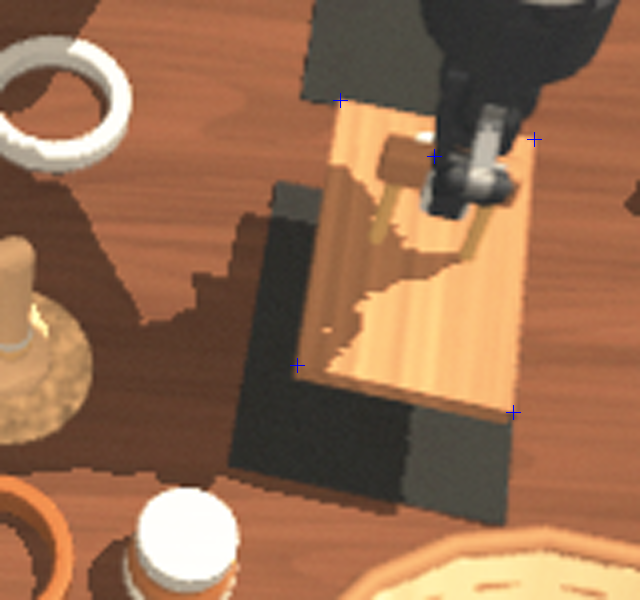

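```bash
python3 -c "
from cell import *
print(hand_in())"
```

```text
the job is handed in; nothing more can be done
None
```

I moved the ring post off the tray and stood it upright near the middle of the cork coaster. I then lifted the tray by its handle, carried it clear of the post, and handed in still gripping it over the larger dark mat at about 32 s of the 69 s.

- **Tray position:** the gripper measured (0.5715, 0.1971), against a mat centre of about (0.5714, 0.197) in two camera views. By the gripper height, the tray's underside is about 8 cm above the mat.
- **Level and still:** the tool was within 0.1° of vertical, with joint speeds of about 0.001 rad/s. Tray corners in the last picture matched the predicted level pose to roughly 2 pixels, at worst at one near corner, so a tilt of 1–2° can't be ruled out.
- **Bead:** it was in its pocket in the wrist picture taken after the carry. The gripper mostly hid it in the final picture, and only a 5 mm descent came in between.
- **Post and other things:** the post was still upright on the coaster in the pictures after the carry. The other things on the counter that were in view looked undisturbed.

The highest wrist force seen in the readings was about 10 N, when I set the post down. No check failed.

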